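Hold the dibber up against the sloping straightedge

ROBOT

A 6-joint arm with a two-finger parallel gripper is mounted at the origin on the work surface. World frame = base frame: x ahead of the robot, y to its left, z up, the work surface at z = 0. Lengths are in m, angles in rad, forces in N, time in s.
With the tool pointing down it reaches from about 0.375 to 0.925 m from the base axis. Payload 5.7 kg.
Tool frame: the origin (TCP) lies between the finger pads; the fingertips stand 22 mm ahead of it and the grasp point (between the pads) lies 3 mm ahead of it; y points along the fingers, z is the direction in which the jaws open and shut, and the axes are right-handed (so a half turn about y gives the same grasp; the last joint's range is limited). The gripper opens to 88 mm and grips with 3 to 60 N. Pads are 20 mm wide; open, the fingers measure 115 mm over their backs; the gripper's body (75 mm by 178 mm) begins 61 mm behind the grasp point.
Start: joints at [1.221, 0.359, 1.51, -0, 1.272, -0.115], TCP at [0.14, 0.584, 0.245] pointing down, gripper open.
Joint ranges: [-2.97, 2.97], [-1.01, 2.36], [0.21, 2.38], [-0.96, 4.11], [0.2, 2.71], [-2.98, 2.98]. Speed limits (rad/s): [2.39, 2.39, 3.14, 3.14, 3.14, 3.14].

INTERFACE

Orientations are given as a unit quaternion [x, y, z, w].
In Python, from rig import arm gives the robot as it stands.
- The arm moves only by the tool servo_tool, never from a script. Its argument "motion" is a list of rows, each an object with "angular": the turn, a rotation vector about the tool's x, y, z in degrees, a list of three; "slide": the shift along the tool's x, y, z in cm, a list of three; "jaw": the gripper's target within -1 to 1 (fully open at 1, half-way at 0, shut at -1). A call has 1 to 8 rows; each row is the pose to reach, as a shift and turn from the pose commanded when the call began, along the tool's axes at that moment; what a row does not reach only later rows make up. A row lasts 1/12 s, in which the tool goes at most 41.7 mm and 7.16 degrees, less where a joint would pass 70% of its speed; a pose out of reach is approached as far as the arm can. A call with a gripper value outside its range is refused whole. The fingers move at their own pace and stop on an object; the grip force is fixed at half the most. Time passes only in rows, so rows that repeat a pose let the fingers close. It gives the time, the measured TCP pose, the force and the opening at its end, in the units of the state.
- arm.read_state(): the state, without advancing time (a new reading comes with each control period).
- arm.snapshot(name): name is "side" or "top"; returns (picture, depth): 420x560x3 uint8, blue, green, red; 420x560 float32, m along the optical axis (not along the pixel's ray), 0 where there is no reading.
- arm.get_calibration(name): a dict with "intrinsics" (3x3 intrinsics, pixels), "extrinsics" (4x4, takes a point from camera to world coordinates). Camera axes: x right, y up, looking along -z (the intrinsics and any distortion apply to the point x, -y, -z); pixel columns grow to the right and rows downward; lengths in m; the calibration is good to about 2 mm. A picture is of the moment at which its call begins. get_calibration takes no time and is no camera call.
- arm.sign_off(): hands the job in, once; it reports no verdict.
The state is a dict: "time_s": time; "qpos": joint angles; "qd": joint speeds; "joint_torque": joint torques, N m; "tcp_pos": TCP position; "tool_rot": TCP orientation; "force": force on the tool from outside, world axes, zero at the start; "torque": the same for the moment, N m; "gripper_width": finger opening in m.
Only numpy, scipy, OpenCV 4.12 (cv2) and the standard library are available. Lean on these libraries where they do the work, as an engineer would, in place of code of your own. Each camera call takes 0.05 s, during which the arm holds its last target. There are 200 camera calls.

TASK

Slide the pointed dibber (not the flat-footed tamper hanging beside it) out of its slot in the rack and show it at the sloping straightedge on the stand, so that a colleague can photograph how straight it is: handle up, its length parallel to the straightedge, its crossbar square to the slope and so level, its point about 2 cm off the upper face of the little disc on the peg, centred over it. Finish while holding it still in the air there, touching neither straightedge, peg nor stand; do not bump the stand on the way, and leave the tamper and the other things where they are.

Things in the scene. Friction and masses are not known exactly. Their poses are not given: they have to be found in the camera images.
- dibber: Wooden T-handled seed dibber, loose, 0.1-0.2 kg, 184 mm long, hanging upright in either rack slot. Origin at its blunt tip, z up its length to the handle, y along the crossbar. Tapering body, 36 mm across at z 75-95 mm; neck 20 mm across to z 128; shoulder disc 38 mm across, z 128-136, resting on the rack board; stem 20 mm; crossbar 24 (x) by 84 (y) by 26 mm, z 158-184.
- dibber_bar (a point): Centre of the dibber's flat-sided crossbar, 171 mm above its tip; axes as the dibber's. Grip here from above, across the 24 mm width (dibber x).
- dibber_neck (a point): Middle of the dibber's 20 mm neck, 114 mm above its tip; axes as the dibber's. The body below and the shoulder above are wider than the rack's slot, so the dibber leaves only along the slot, by its open end; in the slot it can be lifted at most 20 mm.
- tamper: Wooden seed tamper in the rack's other slot, loose, to be left alone. Handle, neck and shoulder as the dibber's, but a straight 36 mm body with a flat round foot 60 mm across. Origin under the foot's centre, z up, y along its crossbar.
- rack: Fixed plywood rack, left or right, yaw varies. Origin on the shelf under its middle; -x is the front, roughly to the robot. Board x -50 to 50, 240 wide (y), 12 thick, top at z 140 mm, on two end cheeks, open front and back. Slots 28 mm wide centred on y -60 and 60, from the front edge to x = 15 mm. A tool is out when its neck is beyond x = -75 mm.
- stand: Fixed sight stand, on the other side. Origin on the shelf under its 150 (x) by 120 (y) by 15 mm steel base; -x roughly to the robot. Post 20 by 25 mm at x = 55, 240 mm high. A clamped carriage (x 37-73 mm, 41 wide, slips at about 25 N) carries the straightedge on an arm towards -x, at a height that varies by 70 mm.
- straightedge: Sloping aluminium bar with peg and disc, on the stand. Origin: in the air on the disc's axis, 20 mm off its upper face, where the dibber's tip belongs. z up along the bar (0.4 rad from upright, top towards the robot), y level, x towards the bar, whose face is at x = 50 mm (30 wide, z -35 to 100). Disc 24 across, z -26 to -20; 8 mm peg from it to the bar.
- tub: Closed orange flip-top storage tub, 108 by 148 by 87 mm, origin under its middle; bystander behind the work.
- gauge_cup: Aluminium rain gauge cup, 60 mm across the rim, 85 mm high, origin under its middle; bystander in front, between rack and stand.
- padlock: Steel padlock lying flat, 45 by 50 by 22 mm with its shackle 32 mm farther out at +x, origin under its body; bystander at the back.
There are look-alikes about, which are no part of the job. There is more than one size of the stand; the one meant has the size given above.

How it is judged:
By the outcome, as a careful person would: the job done as asked, in the order asked, and still so for the second after the job is handed in, while the arm keeps its last pose, push and grip.
It also fails if it takes over 45 s, if anything falls off the work surface, if the arm or the gripper's body presses on something with over 40 N, if the wrist force passes 120 N, or if a joint passes its speed limit or range.

## Working session

There is one attempt and no reset: what is moved stays moved. The work goes in short steps, Python scripts to look and compute and a tool call to move; the robot and the scene stay as the last step left them, time stands still between calls to the robot, and variables do not carry over. Pictures are saved under pics/ and viewed, about 8 in all and at most 12, crops included, and the job is handed in when it is done.

Besides the shell and the picture viewer there is one more tool, called after "Request:" by a JSON object that holds its "method" and its "body". servo_tool: Moves the arm, as the interface text tells. Its arguments: {"type":"object","properties":{"motion":{"type":"array","items":{"type":"object","properties":{"angular":{"type":"array","items":{"type":"number"}},"slide":{"type":"array","items":{"type":"number"}},"jaw":{"type":"number"}}}}},"required":["motion"]}

```bash
ls; mkdir -p pics
cat > h.py <<'E'
import numpy as np, cv2
from rig import arm
from scipy.spatial.transform import Rotation as R
def snap(n):
    im,d=arm.snapshot(n); np.savez(f'{n}.npz',im=im,d=d); return im,d
def load(n):
    z=np.load(f'{n}.npz'); return z['im'],z['d']
def cloud(n,d):
    c=arm.get_calibration(n);K=np.array(c['intrinsics']);T=np.array(c['extrinsics'])
    v,u=np.indices(d.shape); x=(u-K[0,2])/K[0,0]*d; y=(v-K[1,2])/K[1,1]*d
    P=np.stack([x,-y,-d],-1)@T[:3,:3].T+T[:3,3]; P[d==0]=np.nan; return P
E
python3 - <<'E'
from h import *
print({k:np.round(v,3) if not isinstance(v,str) else v for k,v in arm.read_state().items()})
for n in('top','side'):
    c=arm.get_calibration(n); print(n,c)
    im,d=snap(n); cv2.imwrite(f'pics/{n}0.png',im); print((d>0).mean())
E
```

```text
pics
{'time_s': np.float64(0.0), 'qpos': array([ 1.221,  0.36 ,  1.511,  0.   ,  1.272, -0.115]), 'qd': array([ 0.001,  0.001,  0.001, -0.   ,  0.001,  0.003]), 'joint_torque': array([ 2.0000e-03, -5.1537e+01, -2.7073e+01,  6.8000e-02,  3.5000e-02,
       -0.0000e+00]), 'tcp_pos': array([0.139, 0.583, 0.244]), 'tool_rot': array([ 0.703, -0.083,  0.083, -0.702]), 'force': array([ 0.172, -0.296,  0.119]), 'torque': array([-0.028, -0.026,  0.001]), 'gripper_width': np.float64(0.088)}
top {'intrinsics': array([[516.09042339,   0.        , 279.2117952 ],
       [  0.        , 516.09042339, 214.65543454],
       [  0.        ,   0.        ,   1.        ]]), 'extrinsics': array([[ 0.00849356,  0.98833702, -0.15204539,  0.27863618],
       [-0.99988733,  0.01027617,  0.01094223,  0.04166908],
       [ 0.01237706,  0.15193532,  0.98831294,  1.44796828],
       [ 0.        ,  0.        ,  0.        ,  1.        ]])}
0.9961607142857143
side {'intrinsics': array([[468.17574471,   0.        , 276.54855206],
       [  0.        , 468.17574471, 211.67097774],
       [  0.        ,   0.        ,   1.        ]]), 'extrinsics': array([[ 0.90098765,  0.32704616, -0.28506501,  0.12318658],
       [-0.43369802,  0.69605033, -0.57220622, -0.74549953],
       [ 0.01128175,  0.63918287,  0.76897203,  1.20108563],
       [ 0.        ,  0.        ,  0.        ,  1.        ]])}
0.9961734693877551
```

View pics/top0.png

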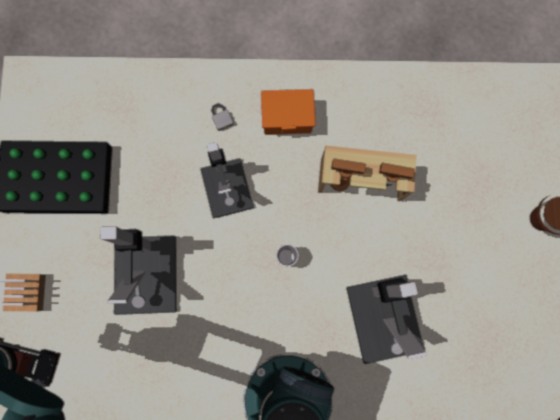

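View pics/side0.png

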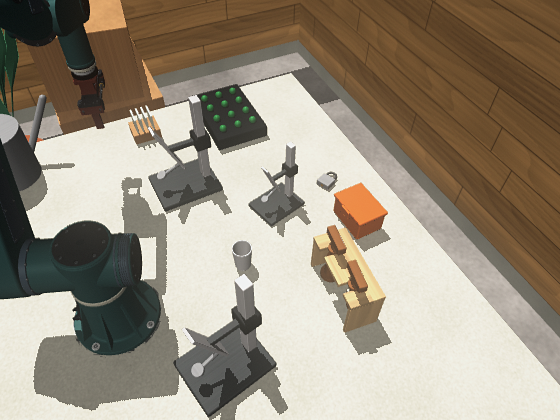

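Top view: three stands, at (145,275), (228,188) and (385,318). The bases at (145,275) and (385,318) look about 62x76 px. The one at (228,188) is about 42x52 px, roughly 120x150 mm, so it fits. The rack is at (368,172), with its two tool slots near (348,168) and (397,172). I'll measure and enlarge.

Run:
```python
from h import *
t,dt=load('top'); s,ds=load('side')
Pt=cloud('top',dt);Ps=cloud('side',ds)
# base sizes
for c in((145,275),(228,188),(385,318)):
    z=Pt[...,2]; g=cv2.cvtColor(t,cv2.COLOR_BGR2GRAY)
    m=((z>0.008)&(z<0.024)).astype(np.uint8)
    w=np.zeros_like(m); w[c[1]-50:c[1]+50,c[0]-42:c[0]+42]=1
    p=Pt[(m&w)>0][:,:2]; p=p[np.isfinite(p).all(1)]
    r=cv2.minAreaRect((p*1000).astype(np.float32)); print(c,len(p),np.round(r[0],1),np.round(r[1],1),r[2])
a=cv2.resize(t[125:225,190:430],None,fx=3.3,fy=3.3,interpolation=cv2.INTER_CUBIC)
b=cv2.resize(s[130:335,245:395],None,fx=1.3,fy=1.3)
b1=cv2.resize(s[135:230,245:340],(270,270),interpolation=cv2.INTER_CUBIC)
b2=cv2.resize(s[220:335,300:395],(270*95//95,270*115//95),interpolation=cv2.INTER_CUBIC)[:270]
o=np.zeros((600,800,3),np.uint8); o[:330,:792]=a; o[330:600,:270]=b1; o[330:600,280:550]=b2
cv2.imwrite('pics/crop1.png',o)
for n,P,box in(('rack',Pt,(318,142,420,200)),('stand',Pt,(198,140,258,220))):
    x0,y0,x1,y1=box; print(n); z=P[y0:y1:4,x0:x1:4,2]*1000
    print('\n'.join(' '.join('%4.0f'%v for v in r) for r in z))
```

```text
(145, 275) 3031 [328.9 400.2] [201.9 237.3] 86.65609741210938
(228, 188) 1805 [582.2 171.9] [276.3 215.8] 1.8552628755569458
(385, 318) 2769 [ 212.9 -268.1] [215.2 257.1] 88.898681640625
rack
   2   -1    3   -3   -6   -6    1    2    5   -1    3   -1   -7   -0    2   -2   -3   -3   -2   -3   -5    3    2   -2   -1   -5
  -1    0  134  141  142    1   -4   -3    1    1    2   -0   -1    6   -1   -0   -0   -1   -7   -2    2    6   -2   -1   -1   -3
   5    1  140  140  140  133  137  139  139  142  nan  140  144  139  142   -6   -4    1    1   -1   -1   -6   -1    1   -1    4
   3   -5  136  140  138  140  138  138  139  141  143  135  141  136  138  144  138  134  136  141  141  142  139  137  142   -5
  -2   57  136  138  197  143  138  143  144  139  139  139  140  142  139  144  138  137  143  139  139  140  137  141  136    1
  -2   74  140  138  194  197  198  193  200  192  192  133  141  134  142  136  146  138  136  139  141  140  137  142  137   -1
  -1   91  144  142  200  195  198  195  195  194  194  196  140  134  138  141  196  192  198  195  196  194  142  143  133   -
[... 1847 characters left out ...]
   16   19   12   -0   -3
   1    0   15   10    9   14  138  144  122   12   10   13   15   -3    5
  -4   -1   14   16    9    9  177  190  204   15   15   13   12    0   -1
  -0   -0   18   17   14   15  205   78   16   14    9   14   13   -3    2
  -5   -2   -6   14   13   11   16   13   17   12   21   14   12   14    0
  -1   -1   -1   14   12   12   16   67   73   14   11   15   11   17   -1
  -6    3   -3   14   15   11   12   12   69   18   20   16   15   17   -1
   0    1    5   16   16   17   14   14   15   17   17   17   11    8    8
  -4   -4   -5   -4   21   12   13   15   12   16   -4   -3    1    4    0
   3   -6    1   -1   11   19    3   -1   -5    1   -7   -1    1   -1    2
```

View pics/crop1.png

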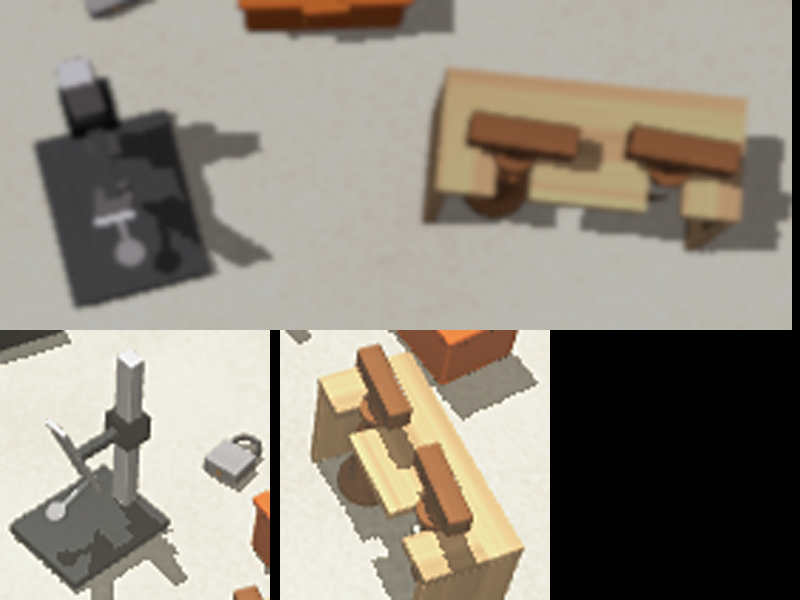

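Slots in the top view: the left one (348,168) shows a wide flat foot below at about z = 22 mm, so it holds the tamper. The right one (397,172) has no foot, so it holds the dibber. In the side crop the tamper's foot is the round disc at about (362,480), and the dibber's bar is at (445,485). The stand meant is the small one at (228,188), with a 240 mm post and its disc near top (229,201) and side (265,199). Now I'll fit poses.

```bash
cat >> h.py <<'E'
def ray(n,uv):
    c=arm.get_calibration(n);K=np.array(c['intrinsics']);T=np.array(c['extrinsics'])
    uv=np.atleast_2d(uv).astype(float)
    d=np.c_[(uv[:,0]-K[0,2])/K[0,0],-(uv[:,1]-K[1,2])/K[1,1],-np.ones(len(uv))]@T[:3,:3].T
    return T[:3,3],d
def plane(n,uv,z):
    o,d=ray(n,uv); return o+d*((z-o[2])/d[:,2])[:,None]
def tri(a,b):
    o1,d1=ray('top',a);o2,d2=ray('side',b);d1=d1[0];d2=d2[0]
    s=np.linalg.lstsq(np.c_[d1,-d2],o2-o1,rcond=None)[0]
    p,q=o1+s[0]*d1,o2+s[1]*d2; return (p+q)/2,np.linalg.norm(p-q)
def rect(n,mask,z):
    v,u=np.nonzero(mask); P=plane(n,np.c_[u,v],z)[:,:2]
    r=cv2.minAreaRect((P*1000).astype(np.float32)); return np.round(r[0],1),np.round(r[1],1),round(r[2],2),len(P)
def big(m):
    m=m.astype(np.uint8); k,l,st,c=cv2.connectedComponentsWithStats(m); return l==1+np.argmax(st[1:,4])
E
python3 - <<'E'
from h import *
t,dt=load('top'); s,ds=load('side'); Pt=cloud('top',dt);Ps=cloud('side',ds)
v,u=np.indices(dt.shape)
def win(x0,y0,x1,y1): return (u>=x0)&(u<x1)&(v>=y0)&(v<y1)
k=np.ones((3,3),np.uint8)
z=Pt[...,2]; g=t.max(-1)
sat=cv2.cvtColor(t,cv2.COLOR_BGR2HSV)
b=big((np.abs(z-.015)<.012)&(g<95)&win(195,140,262,222)); print('base',rect('top',b,.015))
r=big((np.abs(z-.14)<.012)&win(315,140,422,200)); 
print('board',rect('top',cv2.morphologyEx(r.astype(np.uint8),cv2.MORPH_OPEN,k),.14))
bar=(z>.185)&(z<.21)
for nm,w in(('tamper',win(325,150,372,185)),('dibber',win(374,150,420,190))): print(nm,rect('top',big(bar&w),.196))
post=big((z>.23)&win(200,138,235,165)&(g>110)); print('post',rect('top',post,.24))
print('gray near disc top');print(g[190:212,218:240])
g2=s.max(-1); print('side');print(g2[188:212,252:282])
for n,P in(('t',Pt),('s',Ps)):
    w=win(222,192,236,210) if n=='t' else win(258,192,274,208)
    gg=g if n=='t' else g2
    m=w&(np.abs(P[...,2]-.07)<.015)&(gg>95); print(n,m.sum(),np.round(P[m].mean(0),4), u[m].mean(),v[m].mean())
E
```

```text
base (array([575.1, 173.9]), array([148.3, 120.1]), 15.57, 1787)
board (array([ 604.2, -206.2]), array([240.8, 102.5]), 84.59, 2510)
tamper (array([ 597.4, -144. ]), array([83.9, 27. ]), 80.93, 339)
dibber (array([ 587.4, -265.4]), array([84.7, 26.1]), 79.72, 337)
post (array([629. , 190.3]), array([20.6, 24.5]), 15.22, 86)
gray near disc top
[[ 86 108 115 122 139 155 165 169 173 175 172 162 133  88  66  64  62  58
   52  41  35  33]
 [109 150 165 168 170 170 170 172 167 147 126 115  97  74  66  65  65  65
   60  50  38  33]
 [118 159 171 170 159 138 125 132 141 125  93  75  70  66  66  65  65  66
   63  54  40  34]
 [ 95 119 122 119 110  93  83 100 124 122  94  68  64  65  65  65  65  65
   63  55  39  33]
 [ 73  78  78  75  73  69  68  84 111 122 102  72  65  65  65  65  66  65
   64  56  42  36]
 [ 66  67  66  66  65  65  66  75 101 122 110  80  66  65  66  65  65  66
   66  61  50  38]
 [ 66  67  66  66  66  66  65  71  95 120 118  92  75  68  65  64  64  66
   65  63  54  39]
 [ 65  66  66  67  66  65  67  73  92 115 125 115 101  85  72  67  66  66
   66  64  55  39]
 [ 66  66  
[... 3728 characters left out ...]
5 106 106 107 106
  105 107 106 105 106 106 106 108  78  76  82  81]
 [ 72  79 101 109 108 108 108 108 106 106 107 106 106 106 107 106 106 106
  107 106 107 107 106 107 107 108  77  77  78  77]
 [ 86  69  78 100 109 109 107 106 106 106 106 105 107 105 106 107 107 106
  107 107 106 106 106 106 107 108  78  78  78  77]
 [247 120  70  76 100 108 106 107 106 106 108 108 108 107 107 107 107 107
  107 106 108 107 106 107  82  83  79  78  79  79]
 [246 245 118  84  78  96 108 108 106 107 108 108 108 107 109 107 108 107
  107 108 108 108 109  84  78  77  79  79  79  79]]
t 71 [0.5297 0.1635 0.0717] 228.71830985915494 199.7605633802817
s 55 [0.5359 0.1639 0.0722] 265.58181818181816 197.25454545454545
```

```bash
cat >> h.py <<'E'
def frame(x,z): # dibber-like frame -> tool rotation: tool z=dibber x, tool y=-dibber z
    x=x/np.linalg.norm(x); y=-z/np.linalg.norm(z); return R.from_matrix(np.c_[np.cross(y,x),y,x])
def rel(p,q,p0=None,q0=None):
    if p0 is None: s=arm.read_state(); p0,q0=s['tcp_pos'],R.from_quat(s['tool_rot'])
    return np.round((q0.inv()*q).as_rotvec(degrees=True),2),np.round(q0.inv().apply(np.array(p)-p0)*100,2)
def yaw(a,t=0):
    a=np.radians(a); return np.array([np.cos(a)*np.cos(t),np.sin(a)*np.cos(t),np.sin(t)]),np.array([-np.cos(a)*np.sin(t),-np.sin(a)*np.sin(t),np.cos(t)])
E
python3 - <<'E'
from h import *
print(tri((229.0,200.8),(264.5,198.3)))
s=arm.read_state(); print(R.from_quat(s['tool_rot']).as_matrix().round(3))
qg=frame(*yaw(-10.3)); p=np.array([.5874,-.2654,.30])
print('above',rel(p,qg)); print((R.from_quat(s['tool_rot']).inv()*qg).magnitude()*57.3)
E
```

```text
(array([0.52902376, 0.16218027, 0.07139263]), np.float64(0.004223668543769037))
[[ 0.973 -0.001  0.233]
 [-0.233 -0.002  0.973]
 [-0.    -1.    -0.002]]
above (array([8.000e-02, 8.685e+01, 6.000e-02]), array([ 63.31,  -5.5 , -72.1 ]))
86.85600582657561
```

Run:
```python
from h import *
s=arm.read_state(); p,q=s['tcp_pos'],R.from_quat(s['tool_rot'])
for P,a in(((.139,.583,.40),76.6),((.31,.32,.40),47),((.45,.03,.40),18),((.587,-.265,.34),-10.3)):
    P=np.array(P);Q=frame(*yaw(a)); print(rel(P,Q,p,q)); p,q=P,Q
```

```text
(array([ 0.09, -0.05, -0.01]), array([ -0.04, -15.61,  -0.03]))
(array([ 0. , 29.6,  0. ]), array([ 22.73,   0.  , -21.62]))
(array([ 0., 29.,  0.]), array([ 30.02,   0.  , -11.66]))
(array([-0. , 28.3, -0. ]), array([32.29,  6.  ,  3.91]))
```

Request:
{"method": "servo_tool", "body": {"motion": [{"slide": [0,-4,0],"angular": [0,0,0],"jaw": 1},{"slide": [0,-8,0],"angular": [0,0,0],"jaw": 1},{"slide": [0,-12,0],"angular": [0,0,0],"jaw": 1},{"slide": [0,-15.6,0],"angular": [0,0,0],"jaw": 1},{"slide": [0,-15.6,0],"angular": [0,0,0],"jaw": 1}]}}

```text
time_s: 0.52
tcp_pos: [0.1406, 0.5863, 0.4088]
tool_rot: [-0.698, 0.082, -0.084, 0.707]
force: [-0.4, 1.8, 0.9]
gripper_width: 0.0876
```

Request:
{"method": "servo_tool", "body": {"motion": [{"slide": [22.7,0,-21.6],"angular": [0,29.6,0],"jaw": 1},{"slide": [22.7,0,-21.6],"angular": [0,29.6,0],"jaw": 1},{"slide": [22.7,0,-21.6],"angular": [0,29.6,0],"jaw": 1},{"slide": [22.7,0,-21.6],"angular": [0,29.6,0],"jaw": 1},{"slide": [22.7,0,-21.6],"angular": [0,29.6,0],"jaw": 1},{"slide": [22.7,0,-21.6],"angular": [0,29.6,0],"jaw": 1},{"slide": [22.7,0,-21.6],"angular": [0,29.6,0],"jaw": 1},{"slide": [22.7,0,-21.6],"angular": [0,29.6,0],"jaw": 1}]}}

```text
time_s: 1.18
tcp_pos: [0.3113, 0.3172, 0.4002]
tool_rot: [0.658, -0.26, 0.26, -0.657]
force: [0.0, -0.1, -0.1]
gripper_width: 0.0879
```

Request:
{"method": "servo_tool", "body": {"motion": [{"slide": [30,0,-11.7],"angular": [0,29,0],"jaw": 1},{"slide": [30,0,-11.7],"angular": [0,29,0],"jaw": 1},{"slide": [30,0,-11.7],"angular": [0,29,0],"jaw": 1},{"slide": [30,0,-11.7],"angular": [0,29,0],"jaw": 1},{"slide": [30,0,-11.7],"angular": [0,29,0],"jaw": 1},{"slide": [30,0,-11.7],"angular": [0,29,0],"jaw": 1},{"slide": [30,0,-11.7],"angular": [0,29,0],"jaw": 1},{"slide": [30,0,-11.7],"angular": [0,29,0],"jaw": 1}]}}

```text
time_s: 1.85
tcp_pos: [0.4501, 0.0273, 0.4002]
tool_rot: [0.572, -0.416, 0.417, -0.571]
force: [0.9, 0.6, -0.0]
gripper_width: 0.0876
```

Request:
{"method": "servo_tool", "body": {"motion": [{"slide": [32,6,4],"angular": [0,28,0],"jaw": 1},{"slide": [32,6,4],"angular": [0,28,0],"jaw": 1},{"slide": [32,6,4],"angular": [0,28,0],"jaw": 1},{"slide": [32,6,4],"angular": [0,28,0],"jaw": 1},{"slide": [32,6,4],"angular": [0,28,0],"jaw": 1},{"slide": [32,6,4],"angular": [0,28,0],"jaw": 1},{"slide": [32,6,4],"angular": [0,28,0],"jaw": 1},{"slide": [32,6,4],"angular": [0,28,0],"jaw": 1}]}}

```text
time_s: 2.52
tcp_pos: [0.5864, -0.2643, 0.3391]
tool_rot: [-0.454, 0.542, -0.542, 0.454]
force: [-0.0, 0.7, -1.0]
gripper_width: 0.0878
```

Run:
```python
from h import *
s=arm.read_state(); print(s['tcp_pos'],s['qpos'].round(2),s['qd'].round(2) if hasattr(s['qd'],'round') else s['qd'])
q=frame(*yaw(-10.3)); print(rel((.5874,-.2654,.26),q))
```

```text
[ 0.58643247 -0.26425885  0.33910734] [-0.53  0.36  1.28 -0.    1.51 -0.35] [-0.39  0.53 -0.61  0.01  0.08 -0.39]
(array([ 0.06,  0.2 , -0.  ]), array([0.1 , 7.91, 0.12]))
```

Request:
{"method": "servo_tool", "body": {"motion": [{"slide": [0.1,3,0.1],"angular": [0,0.2,0],"jaw": 1},{"slide": [0.1,6,0.1],"angular": [0,0.2,0],"jaw": 1},{"slide": [0.1,9,0.1],"angular": [0,0.2,0],"jaw": 1},{"slide": [0.1,12,0.1],"angular": [0,0.2,0],"jaw": 1},{"slide": [0.1,14,0.1],"angular": [0,0.2,0],"jaw": 1},{"slide": [0.1,15.3,0.1],"angular": [0,0.2,0],"jaw": 1},{"slide": [0.1,15.3,0.1],"angular": [0,0.2,0],"jaw": 1},{"slide": [0.1,15.3,0.1],"angular": [0,0.2,0],"jaw": 1}]}}

```text
time_s: 3.18
tcp_pos: [0.5862, -0.2625, 0.1866]
tool_rot: [-0.454, 0.543, -0.542, 0.453]
force: [1.0, -0.4, 0.5]
gripper_width: 0.0878
```

Request:
{"method": "servo_tool", "body": {"motion": [{"slide": [0,0,0],"angular": [0,0,0],"jaw": -0.2},{"slide": [0,0,0],"angular": [0,0,0],"jaw": -0.35},{"slide": [0,0,0],"angular": [0,0,0],"jaw": -0.5},{"slide": [0,0,0],"angular": [0,0,0],"jaw": -1},{"slide": [0,0,0],"angular": [0,0,0],"jaw": -1},{"slide": [0,0,0],"angular": [0,0,0],"jaw": -1},{"slide": [0,0,0],"angular": [0,0,0],"jaw": -1},{"slide": [0,0,0],"angular": [0,0,0],"jaw": -1}]}}

```text
time_s: 3.85
tcp_pos: [0.5869, -0.263, 0.1878]
tool_rot: [0.453, -0.543, 0.543, -0.453]
force: [-0.2, 0.2, 0.1]
gripper_width: 0.0378
```

Run:
```python
from h import *
s=arm.read_state(); print(s['tcp_pos'],s['force'],s['gripper_width'])
p=s['tcp_pos'];q=R.from_quat(s['tool_rot']); rx=yaw(-5.41)[0]
print('lift+out 2..12cm', rel(p+[0,0,.008]-.11*rx,q))
im,d=snap('side'); cv2.imwrite('pics/grasp.png',cv2.resize(im[180:360,250:450],None,fx=3,fy=3))
```

```text
[ 0.58694132 -0.26295648  0.18778354] [-0.15066034  0.15641406  0.06878156] 0.037776862206658594
lift+out 2..12cm (array([0., 0., 0.]), array([  0.93,  -0.8 , -10.96]))
```

View pics/grasp.png

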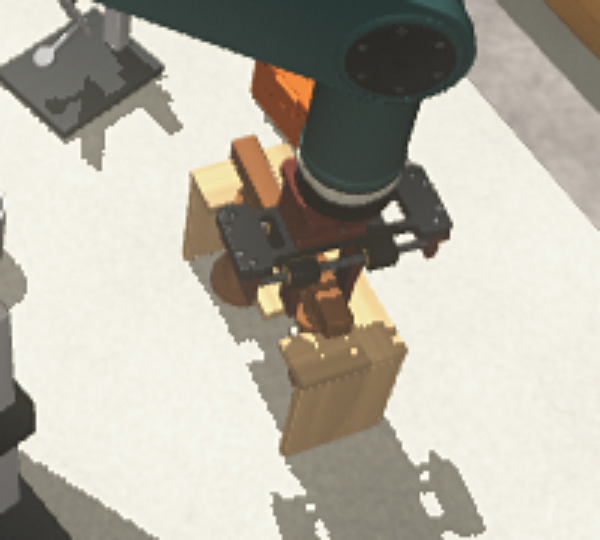

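The picture shows the fingers around the right-hand bar at about (330,310), still closing at 38 mm. The tamper is untouched. I'll keep closing.

Request:
{"method": "servo_tool", "body": {"motion": [{"slide": [0,0,0],"angular": [0,0,0],"jaw": -1},{"slide": [0,0,0],"angular": [0,0,0],"jaw": -1},{"slide": [0,0,0],"angular": [0,0,0],"jaw": -1},{"slide": [0,0,0],"angular": [0,0,0],"jaw": -1},{"slide": [0,0,0],"angular": [0,0,0],"jaw": -1},{"slide": [0,0,0],"angular": [0,0,0],"jaw": -1},{"slide": [0,0,0],"angular": [0,0,0],"jaw": -1},{"slide": [0,0,0],"angular": [0,0,0],"jaw": -1}]}}

```text
time_s: 4.57
tcp_pos: [0.5872, -0.2631, 0.1879]
tool_rot: [0.453, -0.542, 0.543, -0.453]
force: [2.3, -0.1, 1.7]
gripper_width: 0.0245
```

Request:
{"method": "servo_tool", "body": {"motion": [{"slide": [0,-0.3,0],"angular": [0,0,0],"jaw": -1},{"slide": [0,-0.6,0],"angular": [0,0,0],"jaw": -1},{"slide": [0,-0.9,0],"angular": [0,0,0],"jaw": -1},{"slide": [0,-0.9,0],"angular": [0,0,0],"jaw": -1},{"slide": [0,-0.9,0],"angular": [0,0,0],"jaw": -1}]}}

```text
time_s: 4.98
tcp_pos: [0.5868, -0.2629, 0.1968]
tool_rot: [-0.453, 0.543, -0.543, 0.453]
force: [-1.0, -0.3, -1.0]
gripper_width: 0.0242
```

Request:
{"method": "servo_tool", "body": {"motion": [{"slide": [0.1,0,-1],"angular": [0,0,0],"jaw": -1},{"slide": [0.2,0,-2.5],"angular": [0,0,0],"jaw": -1},{"slide": [0.35,0,-4],"angular": [0,0,0],"jaw": -1},{"slide": [0.5,0,-5.5],"angular": [0,0,0],"jaw": -1},{"slide": [0.6,0,-7],"angular": [0,0,0],"jaw": -1},{"slide": [0.7,0,-8.5],"angular": [0,0,0],"jaw": -1},{"slide": [0.85,0,-10],"angular": [0,0,0],"jaw": -1},{"slide": [0.95,0,-11.5],"angular": [0,0,0],"jaw": -1}]}}

```text
time_s: 5.65
tcp_pos: [0.4703, -0.2514, 0.1965]
tool_rot: [-0.454, 0.543, -0.542, 0.453]
force: [0.5, -0.7, -0.8]
gripper_width: 0.0247
```

Run:
```python
from h import *
s=arm.read_state(); print(s['tcp_pos'],s['force'],s['torque'],s['gripper_width'],s['qpos'].round(2))
ims=[]
for n in('top','side'): im,d=snap(n); ims.append(im)
a=cv2.resize(ims[0][120:270,290:430],(400,429)); b=cv2.resize(ims[1][200:350,230:370],(400,429))
cv2.imwrite('pics/out.png',np.hstack([a,b]))
```

```text
[ 0.47031008 -0.25140411  0.19651853] [ 0.45257618 -0.70153077 -0.80527574] [-0.07699455  0.10817541 -0.00990675] 0.024684829450591417 [-0.62  0.31  1.71 -0.    1.12 -0.44]
```

View pics/out.png

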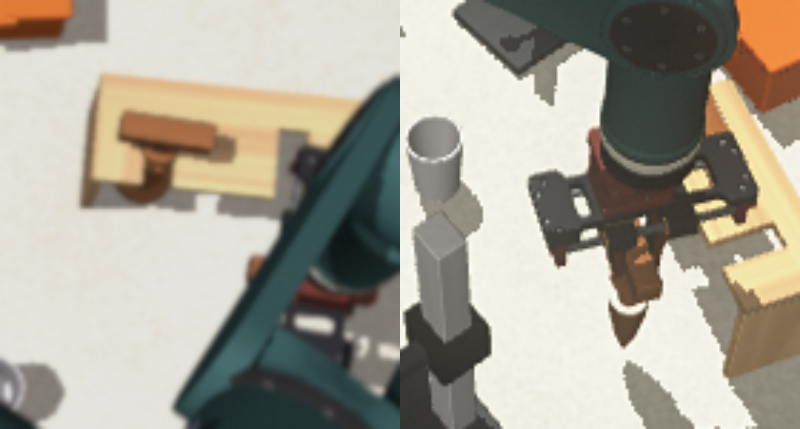

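The dibber hangs upright in the gripper, clear of the slot and well beyond the front of the rack. The tamper has not moved. Next I'll lift it and carry it to a point 10 cm up the slope axis.

Run:
```python
from h import *
s=arm.read_state(); p,q=s['tcp_pos'],R.from_quat(s['tool_rot'])
x,n=yaw(15.5,.4); o=np.array([.5290,.1622,.0714])+.02*n; f=o+.176*n; print(o,f)
for P,Q in((np.array([.47,-.25,.40]),q),(np.array([.46,-.05,.40]),frame(*yaw(2,.2))),(f+.10*n,frame(x,n)),(f,frame(x,n))):
    print(P.round(3),rel(P,Q,p,q)); p,q=P,Q
```

```text
[0.52149489 0.16011865 0.08982122] [0.45544995 0.14180277 0.25192795]
[ 0.47 -0.25  0.4 ] (array([0., 0., 0.]), array([ -0.11, -20.37,   0.03]))
[ 0.46 -0.05  0.4 ] (array([ 11.58, -12.27,   1.16]), array([-19.5 ,   0.03,  -4.56]))
[0.418 0.131 0.344] (array([ 11.41, -12.92,   4.  ]), array([-18.28,   4.78,  -4.61]))
[0.455 0.142 0.252] (array([0., 0., 0.]), array([-0., 10., -0.]))
```

Request:
{"method": "servo_tool", "body": {"motion": [{"slide": [0,-1.5,0],"angular": [0,0,0],"jaw": -1},{"slide": [0,-4.5,0],"angular": [0,0,0],"jaw": -1},{"slide": [0,-8,0],"angular": [0,0,0],"jaw": -1},{"slide": [0,-11.5,0],"angular": [0,0,0],"jaw": -1},{"slide": [0,-15,0],"angular": [0,0,0],"jaw": -1},{"slide": [0,-18,0],"angular": [0,0,0],"jaw": -1},{"slide": [0,-20,0],"angular": [0,0,0],"jaw": -1},{"slide": [0,-20.4,0],"angular": [0,0,0],"jaw": -1}]}}

```text
time_s: 6.42
tcp_pos: [0.474, -0.2529, 0.4052]
tool_rot: [0.453, -0.54, 0.545, -0.454]
force: [0.3, -0.5, -1.1]
gripper_width: 0.0238
```

Request:
{"method": "servo_tool", "body": {"motion": [{"slide": [-1.5,0,-0.4],"angular": [0.9,-1,0.1],"jaw": -1},{"slide": [-4,0,-1],"angular": [2.4,-2.5,0.2],"jaw": -1},{"slide": [-7,0,-1.7],"angular": [4.2,-4.4,0.4],"jaw": -1},{"slide": [-10,0,-2.4],"angular": [6,-6.3,0.6],"jaw": -1},{"slide": [-13,0,-3.1],"angular": [7.8,-8.2,0.8],"jaw": -1},{"slide": [-16,0,-3.8],"angular": [9.6,-10,1],"jaw": -1},{"slide": [-18.5,0,-4.3],"angular": [11,-11.7,1.1],"jaw": -1},{"slide": [-19.5,0,-4.6],"angular": [11.6,-12.3,1.2],"jaw": -1}]}}

```text
time_s: 7.08
tcp_pos: [0.4601, -0.0487, 0.3992]
tool_rot: [-0.455, 0.438, -0.537, 0.559]
force: [-1.0, -0.3, -1.1]
gripper_width: 0.0233
```

Run:
```python
from h import *
s=arm.read_state(); print(s['tcp_pos'],s['qpos'].round(2),s['gripper_width'])
x,n=yaw(15.5,.4); f=np.array([.4555,.1418,.2519])
a,b=rel(f+.10*n,frame(x,n)); print(a,b)
for k in (.08,.22,.38,.54,.7,.86,.96,1): print((k*a).round(1),(k*b).round(1))
```

```text
[ 0.46008858 -0.04866527  0.39921522] [-0.31 -0.07  1.67  0.07  1.35 -0.36] 0.023319457853258847
[ 11.27 -12.67   3.88] [-18.15   4.72  -4.54]
[ 0.9 -1.   0.3] [-1.5  0.4 -0.4]
[ 2.5 -2.8  0.9] [-4.  1. -1.]
[ 4.3 -4.8  1.5] [-6.9  1.8 -1.7]
[ 6.1 -6.8  2.1] [-9.8  2.5 -2.5]
[ 7.9 -8.9  2.7] [-12.7   3.3  -3.2]
[  9.7 -10.9   3.3] [-15.6   4.1  -3.9]
[ 10.8 -12.2   3.7] [-17.4   4.5  -4.4]
[ 11.3 -12.7   3.9] [-18.2   4.7  -4.5]
```

Request:
{"method": "servo_tool", "body": {"motion": [{"slide": [-1.5,0.4,-0.4],"angular": [0.9,-1,0.3],"jaw": -1},{"slide": [-4,1,-1],"angular": [2.5,-2.8,0.9],"jaw": -1},{"slide": [-6.9,1.8,-1.7],"angular": [4.3,-4.8,1.5],"jaw": -1},{"slide": [-9.8,2.5,-2.5],"angular": [6.1,-6.8,2.1],"jaw": -1},{"slide": [-12.7,3.3,-3.2],"angular": [7.9,-8.9,2.7],"jaw": -1},{"slide": [-15.6,4.1,-3.9],"angular": [9.7,-10.9,3.3],"jaw": -1},{"slide": [-17.4,4.5,-4.4],"angular": [10.8,-12.2,3.7],"jaw": -1},{"slide": [-18.2,4.7,-4.5],"angular": [11.3,-12.7,3.9],"jaw": -1}]}}

```text
time_s: 7.75
tcp_pos: [0.4179, 0.1302, 0.343]
tool_rot: [-0.441, 0.335, -0.504, 0.663]
force: [-0.8, -0.6, -2.0]
gripper_width: 0.0239
```

Request:
{"method": "servo_tool", "body": {"motion": [{"slide": [0,0.5,0],"angular": [0,0,0],"jaw": -1},{"slide": [0,1.5,0],"angular": [0,0,0],"jaw": -1},{"slide": [0,2.5,0],"angular": [0,0,0],"jaw": -1},{"slide": [0,3.5,0],"angular": [0,0,0],"jaw": -1},{"slide": [0,4.5,0],"angular": [0,0,0],"jaw": -1},{"slide": [0,5.0,0],"angular": [0,0,0],"jaw": -1},{"slide": [0,5.0,0],"angular": [0,0,0],"jaw": -1},{"slide": [0,5.0,0],"angular": [0,0,0],"jaw": -1}]}}

```text
time_s: 8.42
tcp_pos: [0.4397, 0.1332, 0.2992]
tool_rot: [-0.44, 0.335, -0.506, 0.662]
force: [-0.7, -0.2, -1.0]
gripper_width: 0.0239
```

Run:
```python
from h import *
s=arm.read_state(); print(s['tcp_pos'],s['force'],s['qpos'].round(2),s['gripper_width'])
x,n=yaw(15.5,.4); f=np.array([.4555,.1418,.2519]); print(rel(f,frame(x,n)))
ims=[snap(n)[0] for n in('top','side')]
a=cv2.resize(ims[0][130:250,180:280],(400,480),interpolation=cv2.INTER_CUBIC); b=cv2.resize(ims[1][130:250,220:320],(400,480),interpolation=cv2.INTER_CUBIC)
cv2.imwrite('pics/pre.png',np.hstack([a,b]))
```

```text
[0.43974442 0.13322727 0.29917514] [-0.70491297 -0.19199599 -0.97317148] [ 0.09 -0.1   2.    0.09  0.85 -0.22] 0.023895085961960768
(array([ 0.  , -0.15,  0.2 ]), array([-0.42,  5.03, -0.23]))
```

View pics/pre.png

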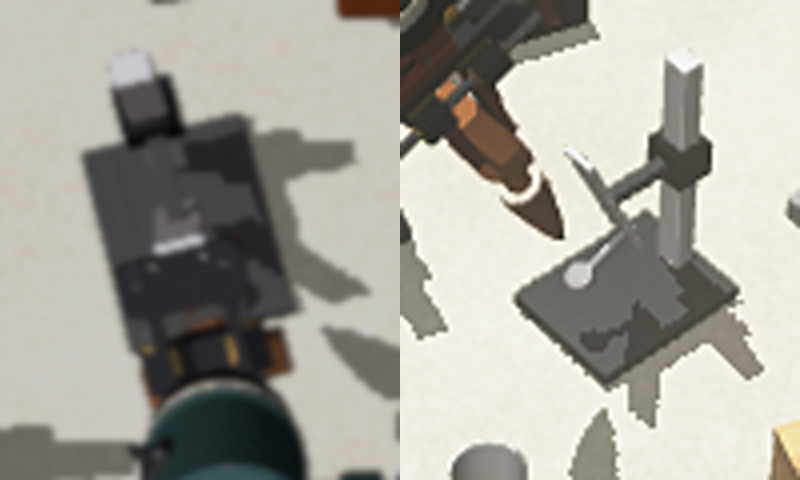

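Side view: the dibber is tilted parallel to the straightedge. Its tip is at crop (562,238), image (260.5,189.5), and the disc at crop (580,273). In the top view the gripper hides the tip, but the crossbar ends show beside it. I'll check how the dibber sits in the grip.

```bash
cat >> h.py <<'E'
def proj(n,P):
    c=arm.get_calibration(n);K=np.array(c['intrinsics']);T=np.array(c['extrinsics'])
    q=(np.atleast_2d(P)-T[:3,3])@T[:3,:3]; return np.c_[K[0,0]*q[:,0]/-q[:,2]+K[0,2],K[1,1]*-q[:,1]/-q[:,2]+K[1,2]]
E
python3 - <<'E'
from h import *
s=arm.read_state(); p=s['tcp_pos'];q=R.from_quat(s['tool_rot']); M=q.as_matrix()
n=-M[:,1]; tip=p-.176*n; print('tool z elev',np.degrees(np.arcsin(M[2,2])),'x level',M[2,0],'yaw',np.degrees(np.arctan2(M[1,2],M[0,2])))
print('tip exp',tip.round(4),proj('side',tip),'disc', proj('side',[.529,.1622,.0714]),proj('top',[.529,.1622,.0714]))
for nm in('top','side'):
    im,d=load(nm);P=cloud(nm,d);h=cv2.cvtColor(im,cv2.COLOR_BGR2HSV)
    L=(P-p)@M # tool coords
    m=(h[...,0]<16)&(h[...,1]>90)&(np.abs(L[...,2])<.03)&(np.abs(L[...,0])<.06)&(L[...,1]>-.03)&(L[...,1]<.2)
    Q=L[m]*1000; print(nm,len(Q),np.percentile(Q,[0,2,50,98,100],axis=0).round(1).tolist())
    if nm=='side':
        v,u=np.nonzero(m); 
        for lo in range(-15,190,10):
            w=(Q[:,1]>=lo)&(Q[:,1]<lo+10)
            if w.sum()>2: print(lo,w.sum(),np.median(Q[w],0).round(1),Q[w].min(0).round(1),Q[w].max(0).round(1))
        b=(Q[:,1]>150); print('tip px',u[b][np.argmax(v[b])],v[b].max()) if b.any() else None
    np.save(nm+'_m.npy',m)
im,_=load('side'); print(im[180:196,252:270].max(-1))
E
```

```text
tool z elev 22.998985805497448 x level 0.002205352177719666 yaw 15.361734332219642
tip exp [0.5061 0.1514 0.1378] [[258.36581923 188.94948784]] disc [[263.85250944 198.45527587]] [[229.18884659 200.05320494]]
top 45 [[-36.2, -10.1, -11.4], [-34.3, -9.8, -11.4], [36.4, -6.5, 0.8], [41.2, 44.3, 15.9], [41.3, 45.0, 16.0]]
side 193 [[-38.3, -25.6, -16.6], [-36.9, -11.2, -14.2], [12.2, -6.3, 1.1], [45.5, 74.7, 11.6], [46.5, 82.1, 12.1]]
-15 132 [14.6 -7.2  2.2] [-38.3 -12.8 -10.6] [46.2 -5.  12. ]
-5 28 [14.5 -4.2  1.3] [-37.4  -4.9  -9.9] [46.3  1.5 12.1]
15 5 [42.8 16.7  1.1] [ 12.1  15.3 -14.2] [43.8 23.5  8.8]
35 15 [  6.8  42.4 -10.8] [  2.1  38.6 -16.6] [20.4 44.7 -8. ]
65 7 [11.2 70.  -2.5] [ 6.8 66.3 -5.8] [14.9 74.5  2. ]
75 4 [11.6 77.6 -0.2] [10.3 75.7 -3.7] [13.2 82.1  2.5]
[[100  79  81  79  77  74  69 253 244 240 240 241 239 237 238 239 242 174]
 [ 81  83  82  80  78  77  68 185 245 238 238 241 242 240 240 238 240 245]
 [ 84  83  80  80  80  79  72  82 251 242 240 240 242 242 240 239 241 248]
 [ 83  82  82  81  81  80  75  63 222 245 241 239 239 240 239 240 239 241]
 [ 78  8
[... 192 characters left out ...]
240 241 240 239 239 239]
 [245 247 161  75  78  81  80  75  70 251 243 240 239 241 241 239 239 239]
 [242 246 244 203 112  74  76  73  61 250 242 239 240 241 242 242 243 247]
 [239 243 244 242 244 203 106  67  54 212 239 238 240 242 243 244 247 194]
 [240 242 242 243 245 244 244 244 242 242 240 241 242 245 247 251 203 113]
 [240 242 242 242 242 242 242 244 243 242 242 242 244 251 198 148 115  96]
 [241 242 242 242 242 240 240 242 242 242 244 248 228 173 114  96  96  81]
 [242 242 242 242 242 241 241 243 243 246 252 202 130 105 100  98  96 169]
 [242 242 242 242 242 242 241 242 247 193 145 113  96  97  97  95 171 191]
 [242 242 242 241 243 244 247 252 206 115  94 133 145 146 132 168 191 139]]
```

The crossbar sits about 3 mm towards tool +x in the grip. The tilt is 23.0° and level. The tip agrees with the kinematics to about 1 px. I'll go in the last 5 cm with that correction.

Request:
{"method": "servo_tool", "body": {"motion": [{"slide": [-0.6,0.5,-0.2],"angular": [0,0,0],"jaw": -1},{"slide": [-0.6,1.3,-0.2],"angular": [0,0,0],"jaw": -1},{"slide": [-0.6,2.2,-0.2],"angular": [0,0,0],"jaw": -1},{"slide": [-0.6,3.1,-0.2],"angular": [0,0,0],"jaw": -1},{"slide": [-0.6,4,-0.2],"angular": [0,0,0],"jaw": -1},{"slide": [-0.6,4.7,-0.2],"angular": [0,0,0],"jaw": -1},{"slide": [-0.6,5,-0.2],"angular": [0,0,0],"jaw": -1},{"slide": [-0.6,5,-0.2],"angular": [0,0,0],"jaw": -1}]}}

```text
time_s: 9.18
tcp_pos: [0.4543, 0.1444, 0.2514]
tool_rot: [-0.44, 0.335, -0.506, 0.662]
force: [-0.5, -0.1, -1.4]
gripper_width: 0.0237
```

Run:
```python
from h import *
s=arm.read_state(); p=s['tcp_pos'];q=R.from_quat(s['tool_rot']); M=q.as_matrix(); print(p,s['force'],s['gripper_width'])
x,n=yaw(15.5,.4); D=np.array([.5290,.1622,.0714]); o=D+.02*n
print('to go',rel(o+.176*n-.003*M[:,0],frame(x,n)))
tip=p+.176*M[:,1]+.003*M[:,0]
print('tip exp',tip.round(4),'err mm',((tip-o)*1000).round(1),proj('side',tip),'goal',proj('side',o)+[.65,-.16])
im,d=snap('side'); snap('top'); cv2.imwrite('pics/fin.png',cv2.resize(im[140:225,220:320],(800,680),interpolation=cv2.INTER_CUBIC)[:600])
P=cloud('side',d)
print(im[186:206,254:274].max(-1))
# straight edge axis vs dibber depth in straightedge frame
F=np.c_[x,np.cross(n,x),n]; L=(P-o)@F*1000
v,u=np.indices(d.shape); h=cv2.cvtColor(im,cv2.COLOR_BGR2HSV)
m=(np.abs(L[...,0])<25)&(np.abs(L[...,1])<25)&(L[...,2]>3)&(L[...,2]<125)
for lo in range(0,125,10):
    w=m&(L[...,2]>=lo)&(L[...,2]<lo+10)
    if w.sum()>3: print(lo,w.sum(),np.mean(L[w],0).round(1), 'uv',u[w].min(),u[w].max(),v[w].min(),v[w].max())
```

```text
[0.45431222 0.14437276 0.25136815] [-0.52321091 -0.14530199 -1.4280374 ] 0.02367019830322434
to go (array([ 0.06, -0.09,  0.14]), array([-0.02, -0.03,  0.06]))
tip exp [0.5211 0.1593 0.0892] err mm [-0.4 -0.8 -0.6] [[261.91868105 196.15881173]] goal [[262.57283575 195.66025608]]
[[249 255 205  90  79  77  71 114 250 244 241 243 241 241 240 241 243 247
  249 184]
 [203 139 101  80  82  80  76  71 255 246 242 243 243 241 240 240 245 252
  200 121]
 [104  82  82  83  82  79  78  67 186 246 243 243 243 243 245 248 254 209
  118  87]
 [ 83  85  86  83  82  80  80  72  90 249 244 244 244 245 248 196 148 116
   86 134]
 [ 81  83  83  84  83  82  82  76  67 228 248 246 249 253 206 116  94  84
  130 137]
 [ 76  78  82  83  83  83  83  80  68 169 251 254 201 149 117  98  81 218
  165 124]
 [211 114  78  81  84  86  85  81  74 164 233 177 114  97  96  82 215 203
  133  95]
 [247 249 164  78  80  84  85  82  77  94 134 109 102 100  97 172 203 140
   95  98]
 [245 248 247 211  80  78  83  81  79  74 101  99  99  96 173 194 141  97
   98 103]
 [243 244 247 250 254 161  88  80  77  69 149 150 135 1
[... 574 characters left out ...]
111 119 117 110 102 106 108 107 107 106
  107 107]
 [106 107 108 107 106 107 106 106 106 105 105 105 107 108 107 107 107 107
  106 109]
 [107 108 108 107 107 107 108 108 107 107 107 108 107 107 107 107 107 106
  108 108]
 [107 107 107 108 107 108 110 109 108 108 107 106 108 107 106 108 107 107
  109 107]]
20 6 [ 3.1 -7.  22.5] uv 260 263 191 195
30 7 [ 0.  -9.7 33.6] uv 258 262 191 194
40 14 [  0.5 -10.9  45.7] uv 256 262 188 193
50 8 [ -1.3 -12.4  55.4] uv 255 261 188 192
60 13 [  0.6 -13.8  65.4] uv 254 261 186 191
70 17 [ -1.4 -14.   75.7] uv 251 260 183 190
80 22 [ -1.5 -13.2  85.3] uv 249 260 182 189
90 19 [-0.7 -9.  94.5] uv 248 258 180 188
100 11 [ -1.4  -8.7 104.7] uv 250 254 181 184
```

View pics/fin.png

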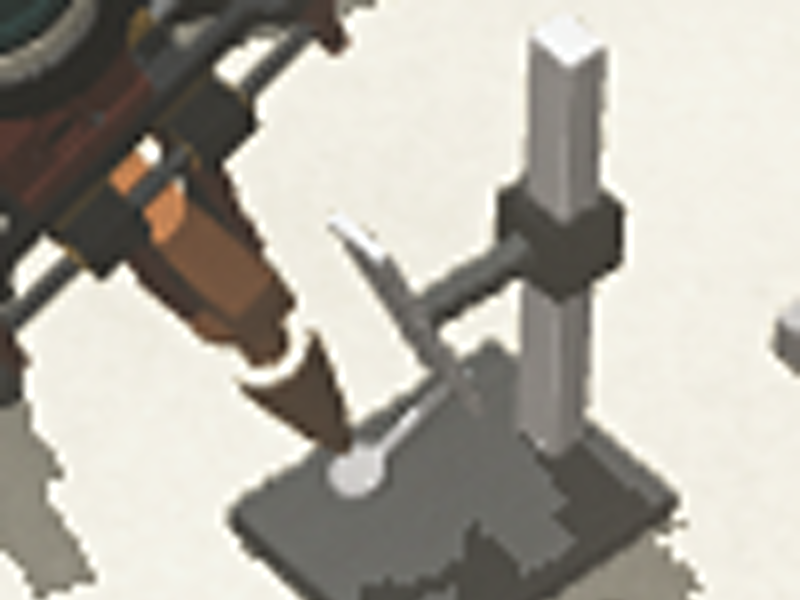

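Run:
```python
from h import *
x,n=yaw(15.5,.4); o=np.array([.5290,.1622,.0714])+.02*n; F=np.c_[x,np.cross(n,x),n]
im,d=load('side'); L=(cloud('side',d)-o)@F*1000
for v in range(188,203): print(v,' '.join('%4.0f,%3.0f,%3.0f'%(L[v,u,0],L[v,u,1],L[v,u,2]) for u in range(258,268)))
ax=np.array([o+k*n for k in(0,.02,.05,.085,.13)]); print(proj('side',ax))
m=[L[v,u] for v in range(198,201) for u in range(262,267)]; print('disc face mean',np.mean(m,0))
```

```text
188    1,-19, 80    4,-16, 71    6,-18, 70   10,-13, 57   13, -7, 43   36, 87,-112   38, 85,-114   41, 85,-119   43, 80,-115   46, 80,-120
189   -1,-17, 73    2,-16, 66    4,-17, 64    8,-14, 56   11, -9, 43   33, 85,-114   36, 83,-115   37, 77,-110   40, 77,-114   43, 75,-116
190   -2,-17, 68    0,-17, 64    3,-14, 55    6,-13, 50    9,-10, 40   30, 81,-111   33, 79,-113   35, 75,-112   38, 77,-119   40, 71,-114
191   -4,-17, 64   -1,-15, 57    2,-13, 49    4,-15, 49    7,-11, 39   11, -4, 23   30, 74,-110   33, 73,-113   35, 69,-111   35, 57,-95
192   -5,-14, 56   -3,-14, 51   -1,-15, 49    2,-17, 48    6, -9, 31    9, -5, 20   27, 68,-105   27, 56,-89   30, 57,-96   33, 57,-100
193   -7,-12, 48   -4,-10, 41   -3,-16, 46    1,-11, 35    3,-12, 31    7, -8, 20   22, 56,-88   25, 56,-93   26, 50,-88   30, 52,-96
194   -8, -7, 36   -5, -8, 33   -3, -9, 31   -1,-10, 28    2, -6, 18    5, -6, 14   20, 57,-96   22, 50,-89   25, 51,-94   27, 47,-93
195    4, 74,-100    7, 74,-105   -5, -7, 23   -2, -8, 21    1, -7, 14    4, -3,  5    9, 11,-23   11,  7,-22   21, 45,-89   15,  1,-21
196   
[... 434 characters left out ...]
4,-79   -7,  6,-20   -6,  1,-15   -3,  2,-21   -1, -2,-19    1, -4,-20    3, -6,-22    6, -8,-24
200  -11, 41,-69   -8, 46,-82   -6, 41,-78   -3, 41,-82   -7,  4,-26   -5,  1,-25   -3, -5,-19   -1, -6,-21    1, -7,-25    3,-11,-23
201  -13, 41,-74  -11, 41,-78   -9, 34,-71   -7, 34,-75  -10,  0,-24   -8, -4,-20   -6, -6,-21   -3, -5,-28   -1,-11,-22    7, 21,-81
202  -16, 37,-71  -14, 34,-71  -11, 36,-78   -9, 31,-76   -7, 30,-79   -4, 27,-77   -8, -7,-24   -5, -7,-30    2, 20,-79    5, 18,-82
[[261.92283575 195.82025608]
 [259.94719029 193.12246063]
 [256.89386596 188.95306657]
 [253.18819534 183.89287661]
 [248.18083439 177.05519454]]
disc face mean [ -0.9272275   -1.40040693 -20.70863302]
```

Side view: the tip at (262.5,196) stands just clear of the disc at (264.5,198), with the body parallel to the bar. Depth puts the tip about 22 mm off the disc face and within about 2 mm of its axis. I'll hold and do a last check of stillness and bystanders.

Request:
{"method": "servo_tool", "body": {"motion": [{"slide": [0,0,0],"angular": [0,0,0],"jaw": -1},{"slide": [0,0,0],"angular": [0,0,0],"jaw": -1},{"slide": [0,0,0],"angular": [0,0,0],"jaw": -1},{"slide": [0,0,0],"angular": [0,0,0],"jaw": -1},{"slide": [0,0,0],"angular": [0,0,0],"jaw": -1},{"slide": [0,0,0],"angular": [0,0,0],"jaw": -1}]}}

```text
time_s: 9.78
tcp_pos: [0.4547, 0.1443, 0.2527]
tool_rot: [-0.439, 0.334, -0.506, 0.663]
force: [-0.4, -0.1, -1.0]
gripper_width: 0.0239
```

Run:
```python
from h import *
s=arm.read_state(); q=R.from_quat(s['tool_rot']); M=q.as_matrix()
x,n=yaw(15.5,.4); o=np.array([.5290,.1622,.0714])+.02*n
tip=s['tcp_pos']+.176*M[:,1]+.003*M[:,0]
print('tip err mm',((tip-o)*1000).round(1),'tilt err deg',np.degrees(np.arccos(-M[:,1]@n)).round(2),'level',M[2,0].round(4),np.abs(s['qd']).max(),s['force'],s['gripper_width'])
t,d=snap('top'); z=cloud('top',d)[...,2]; v,u=np.indices(d.shape)
w=(u>325)&(u<372)&(v>150)&(v<185); print('tamper',rect('top',big((z>.185)&(z<.21)&w),.196))
w=(u>200)&(u<235)&(v>138)&(v<165); print('post',rect('top',big((z>.23)&w&(t.max(-1)>110)),.24))
arm.sign_off()
```

```text
tip err mm [ 0.3 -0.8  0.8] tilt err deg 0.18 level 0.002 0.003156301433194219 [-0.41098107 -0.12547835 -0.9536057 ] 0.02389681321406139
tamper (array([ 597.5, -144.1]), array([83.9, 26.4]), 81.67, 335)
post (array([628.7, 190.3]), array([21.2, 24.5]), 15.22, 88)
the job is handed in; nothing more can be done
```

I slid the dibber out of its slot, which was the right-hand one as seen from the robot. It is now held still in the air over the disc, on the small stand (its base measured 148 x 120 mm). I handed the job in at about 10 s.

- **Position:** by the kinematics, the tip is within about 1 mm of the target point. The side camera's depth puts it about 22 mm off the disc face and within about 2–3 mm of the disc's axis.
- **Angle:** the tilt is within 0.2° of the straightedge's slope, and the crossbar is level to about 0.1°.
- **Contact:** the arm is at rest and the wrist force is only about the dibber's weight, so nothing suggests it is touching the stand.
- **Other things:** the tamper and the stand's post are where they were, to under 1 mm. I did not re-measure the cup, padlock or tub; the dibber passed near only the cup, about 15 cm or more above it.

**Limits of the checks:**
- The top camera could not see the tip behind the gripper, so only the side camera and the kinematics checked where it ended up.
- The two cameras disagreed by about 4 mm on where the disc is, which is within their calibration error.
- The dibber sits about 3 mm off-centre along its crossbar in the grip, and I corrected for that.

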